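Feel for the stop and push a bracket off the sorting ledge into the chute

TASK

Slide the corner bracket along the sorting ledge, turned square to the guide strip, until it is pressed lightly against the stop block; then push it through the gap in the strip so that it drops off the ledge into the chute. Do it gently and without lifting the bracket, never force it if it catches, and leave the other two parts on the ledge where they stand.

Things in the scene. Friction and masses are not known exactly. Their poses are not given: they have to be found in the camera images.
- stand: Fixed plywood sorting ledge. Origin on the table, directly below the middle of the drop edge; x points level over the drop edge towards the chute, y along the ledge, z up. Flat top 150 mm above the origin, x -140 to 0 mm, y -200 to 200 mm. A 10 mm high lip runs along the rear, x -140 to -134. Other points and the chute share these axes.
- edge (a point): Middle of the drop edge, at ledge-top height. Along the edge lies an aluminium guide strip, x -8 to 0 mm, 16 mm high. Near its +y end it carries a stop block reaching in over the ledge (x -60 to 0 mm, 15 mm thick in y, 26 mm high) with a flat face to -y. From that face towards -y the strip has its only gap, 70 mm wide; past the gap it runs on 180 mm.
- stop_zone (a point): Mid-point of where the stop face can be, on the drop edge at y 85 mm of the stand. Strip and stop are one piece, clamped anew before each run so that the stop face lies within 30 mm either side of this point along y; the setting is not reported: find it by touch or eye. The clamp does not give under the forces allowed.
- chute: Fixed sheet-steel chute with a green catch tray, same origin and axes as the stand. A 50 degree slide goes down from just below the drop edge (x 4 mm, z 128 mm) to the tray, whose flat floor (4 mm above the table) extends to x 216 mm and ends in a 70 mm high wall; side walls at y -55 and 155 mm.
- bracket: Aluminium corner bracket, loose on the ledge, 80 to 170 g: 44 mm in its x, 60 in y, 32 high; 5 mm floor, full-height wall at -x and cheeks at both y ends, open at +x and on top. Origin: centre of its underside. Starts on the -y side of the gap, clear of the strip, +x within 0.35 rad of the stand's x. Friction varies. Over 20 N against ledge, strip or stop harms it.
- bush: Bystander: plain aluminium round, 32 mm diameter, 28 mm high, standing on the ledge near its +y end, beyond the stop. Origin at the centre of its underside.
- roller: Bystander: dark steel flanged roller, 28 mm diameter, 28 mm high, standing on the ledge at the rear of its -y end. Origin at the centre of its underside.
There are look-alikes about, which are no part of the job. Leave any blue or pink look-alike of the bracket alone.

How it is judged:
By the outcome, as a careful person would: the job done as asked, in the order asked, and still so for the second after the job is handed in, with the robot touching nothing.
It also fails if it takes over 58 s, if anything falls off the work surface, if the arm or the gripper's body presses on something with over 40 N, if the wrist force passes 120 N, or if a joint passes its speed limit or range.

ROBOT

A 7-joint arm with a two-finger parallel gripper is mounted at the origin on the work surface. World frame = base frame: x ahead of the robot, y to its left, z up, the work surface at z = 0. Lengths are in m, angles in degrees, forces in N, time in s.
With the tool pointing down it reaches from about 0.425 to 0.875 m from the base axis. Payload 4.7 kg.
Tool frame: the origin (TCP) lies on the front face of the gripper's body, between the roots of the fingers; the fingertips stand 70 mm ahead of it and the grasp point (between the pads) lies 51 mm ahead of it (tip_extent is the distance from the TCP to the fingertips, in m); z points along the fingers, y is the direction in which the jaws open and shut (so a half turn about z gives the same grasp; the last joint's range is limited). The gripper opens to 87 mm and grips with 3 to 60 N. Pads are 19 mm wide; open, the fingers measure 117 mm over their backs; the gripper's body (75 mm by 190 mm) begins 51 mm behind the grasp point.
Start: joints at [65.495, 18.392, -4.016, 83.108, 1.295, 78.541, -3.26], TCP at [0.278, -0.588, 0.292] pointing down, gripper open.
Joint ranges: [-163.93, 163.93], [-17.29, 119.83], [-79.2, 71.16], [3.27, 140.29], [-89.18, 269.18], [5.43, 117.66], [-154.24, 154.24]. Speed limits (degrees/s): [147.25, 147.25, 180, 180, 180, 180, 180].

INTERFACE

Orientations are given as [roll, pitch, yaw] about the fixed x, y, z axes, in that order (R = Rz(yaw) Ry(pitch) Rx(roll)).
In Python, from cell import * gives the robot as it stands.
- The arm moves only by the tool carry_out, never from a script. Its argument "increments" is text: rows parted by semicolons, each of 7 numbers parted by spaces: the opening, from 0 (shut) to 1 (fully open), then the shift along the tool's x, y, z in m, then the turn, a rotation vector about the tool's x, y, z in degrees. A call has 1 to 20 rows; each row shifts and turns the pose as measured when the row begins, along the tool's axes as they then stand; what a row does not reach is not made up. A row lasts 1/8 s, in which the tool goes at most 62.5 mm and 10.7 degrees, less where a joint would pass 70% of its speed; a pose out of reach is approached as far as the arm can. A call is refused whole if a number of a shift passes 0.0625 or a number of a turn 10.7, either way. A call with a gripper value outside its range is refused whole. The fingers move at their own pace and stop on an object; "force" is the grip in N (left out, the last holds). Time passes only in rows, so rows that do not move let the fingers close. It gives the time, the measured TCP pose, the force and the opening at its end, in the units of the state.
- get_obs(): the state, without advancing time (a new reading comes with each control period).
- read_camera(name): name is "scene" or "top" or "wrist"; returns a dict with "img" (480x640x3 uint8, blue, green, red), "fx", "fy", "cx", "cy" (pixels), "world_from_camera" (4x4, takes a point from camera to world coordinates). Camera axes: x right, y down, z forward; pixel columns grow to the right and rows downward; lengths in m; the calibration is good to about 2 mm. A picture is of the moment at which its call begins. There is no depth.
- sign_off(): hands the job in, once; it reports no verdict.
Trained networks look in a picture, given as the dict that the camera call returned (one of the last four; its "shot" number tells which), for a name from the list of things; names that differ only in an ending like _2 or _b are one class to them, and where a whole thing is asked for, a point or a joint stands for the part that bears it (a point fixed in the world has none). Each returns a list of dicts, best first, with "confidence" (0 to 1); they miss things now and then, are a little off and sometimes report something else, mostly with a low value. They report only what shows in the picture. A call takes as long as a camera call. They do not tell look-alikes from the thing itself.
- masks_of(target, picture): "pixels" (480x640 bool, what is visible of it) and "bbox" ([left, top, right, bottom] in pixels, round what is visible of it).
The state is a dict: "time_s": time; "qpos": joint angles; "joint_velocities": joint speeds; "effort": joint torques, N m; "tool_pos": TCP position; "tool_rot": TCP orientation; "force": force on the tool from outside, world axes, zero at the start; "wrist_torque": the same for the moment, N m; "grip_width": finger opening in m.
Only numpy, scipy, OpenCV 4.12 (cv2) and the standard library are available. Lean on these libraries where they do the work, as an engineer would, in place of code of your own. Each camera call takes 0.05 s, during which the arm holds its last target.

## Working session

There is one attempt and no reset: what is moved stays moved. The work goes in short steps, Python scripts to look and compute and a tool call to move; the robot and the scene stay as the last step left them, time stands still between calls to the robot, and variables do not carry over. Pictures are saved under pics/ and viewed, and the job is handed in when it is done.

Besides the shell and the picture viewer there is one more tool, called after "Call:" by a JSON object that holds its "name" and its "arguments". carry_out: Moves the arm, as the interface text tells. Its arguments: {"type":"object","properties":{"increments":{"type":"string"},"force":{"type":"number"}},"required":["increments"]}

```bash
mkdir -p pics; ls; python3 - <<'E'
from cell import *
import cv2
o=get_obs()
for k in o: print(k,o[k])
for n in ["scene","top","wrist"]:
    p=read_camera(n); cv2.imwrite(f"pics/{n}0.png",p["img"]); print(n,p["fx"],p["cx"],p["cy"],p["world_from_camera"])
    for t in ["bracket","bush","roller","stand","chute"]:
        for m in masks_of(t,p)[:4]: print(n,t,round(m["confidence"],2),m["bbox"])
E
```

```text
pics
time_s 0.0
qpos [65.49505441 18.44036412 -4.01726979 83.1762369   1.293839   78.54009604
 -3.25889356]
joint_velocities [-0.01914731  0.05157311  0.13249768  0.09111604 -0.01281254  0.00652681
 -0.12367756]
effort [-1.32998812e-04 -4.91281128e+01 -4.03564554e-01 -3.12526238e+01
 -6.36726804e-02  4.35681792e-02  1.72794994e-04]
tool_pos [ 0.27771345 -0.58721404  0.29113513]
tool_rot [-1.79888491e+02  4.08788607e-03  2.53172531e+01]
force [-0.55124397  0.57296127  0.17281403]
wrist_torque [-0.02686377  0.05408359 -0.00791417]
grip_width 0.08752313713715244
scene 533.9581724119471 311.25643081039163 241.07729747601167 [[-0.24538568  0.82193117 -0.51401849  0.97606044]
 [ 0.96940278  0.21167941 -0.12429836  0.1338822 ]
 [ 0.00664243 -0.52879199 -0.84872546  0.93021907]
 [ 0.          0.          0.          1.        ]]
scene bracket 0.55 [222.3, 201.6, 264.9, 236.7]
scene bracket 0.47 [219.4, 180.4, 235.7, 187.5]
scene bush 0.73 [380.2, 249.6, 401.0, 274.0]
scene roller 0.71 [188.6, 180.5, 204.0, 203.5]
scene stand 0.82 [170.4, 185.1, 408.1, 316.1]
scene chute 0.7 [218.6, 268.5, 37
[... 265 characters left out ...]
0e-01]
 [ 0.00000000e+00  0.00000000e+00  0.00000000e+00  1.00000000e+00]]
top bracket 0.81 [395.7, 217.0, 446.2, 249.6]
top bracket 0.72 [370.1, 313.0, 410.2, 355.8]
top bracket 0.68 [446.0, 305.4, 490.9, 351.4]
top bracket 0.21 [220.0, 177.4, 510.6, 293.7]
top bush 0.94 [222.2, 204.1, 249.6, 228.9]
top bush 0.57 [486.5, 246.6, 508.8, 268.7]
top roller 0.59 [485.1, 247.8, 507.5, 271.8]
top stand 0.95 [217.4, 175.9, 509.6, 295.7]
wrist 367.77610210170104 320.4312358782882 240.64976979473158 [[ 0.42827809 -0.87174674 -0.23798212  0.34311624]
 [-0.90364617 -0.41351268 -0.11149378 -0.55661386]
 [-0.00121428  0.26280197 -0.96484903  0.38512577]
 [ 0.          0.          0.          1.        ]]
```

View pics/top0.png

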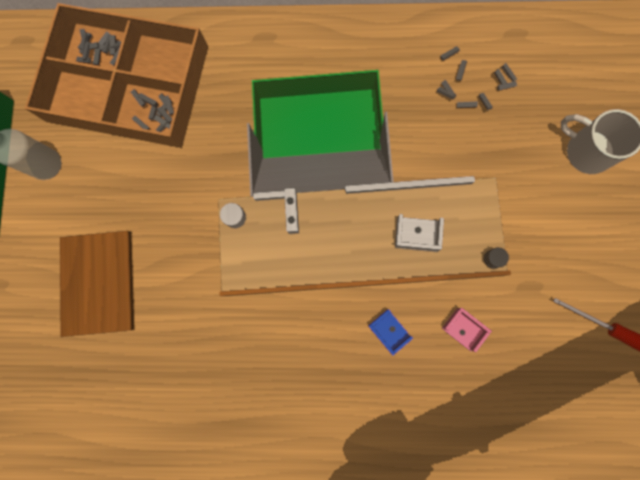

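View pics/scene0.png

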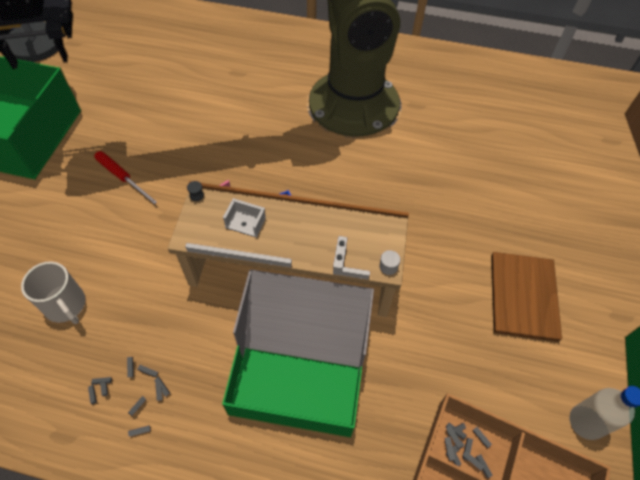

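```bash
python3 - <<'E'
import cv2
a=cv2.imread("pics/top0.png")[160:310,200:530]; cv2.imwrite("pics/top0c.png",cv2.resize(a,None,fx=2.4,fy=2.4,interpolation=cv2.INTER_CUBIC))
a=cv2.imread("pics/scene0.png")[160:340,160:420]; cv2.imwrite("pics/scene0c.png",cv2.resize(a,None,fx=3,fy=3,interpolation=cv2.INTER_CUBIC))
E
```

```text
(no output)
```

View pics/top0c.png

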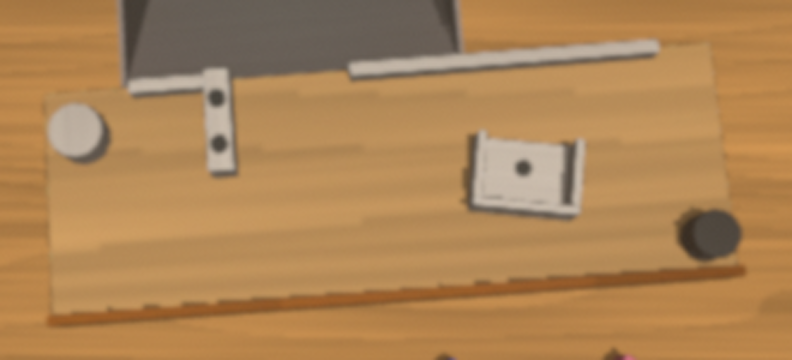

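View pics/scene0c.png

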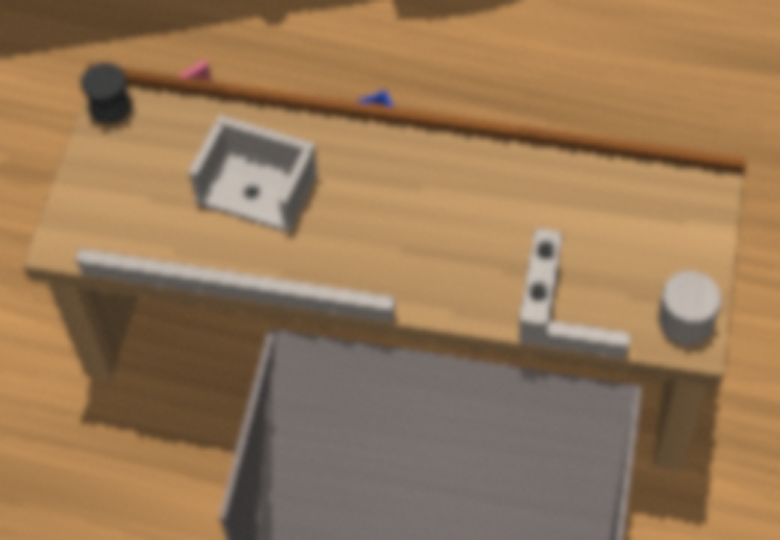

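```bash
cat > h.py <<'E'
import numpy as np, pickle
from scipy.optimize import least_squares
C={}
def setc(n,p): C[n]=(p["fx"],p["fy"],p["cx"],p["cy"],np.array(p["world_from_camera"]))
def proj(n,P):
    fx,fy,cx,cy,T=C[n]; q=T[:3,:3].T@(np.array(P)-T[:3,3]); return np.array([fx*q[0]/q[2]+cx,fy*q[1]/q[2]+cy])
def ray(n,uv,z):
    fx,fy,cx,cy,T=C[n]; d=T[:3,:3]@np.array([(uv[0]-cx)/fx,(uv[1]-cy)/fy,1]); o=T[:3,3]; return o+d*(z-o[2])/d[2]
E
python3 - <<'E'
from cell import *
from h import *
for n in ["top","scene"]: setc(n,read_camera(n))
pickle.dump(C,open("C.pkl","wb"))
t=lambda u,v:(u/2.4+200,v/2.4+160)
s=lambda u,v:(u/3+160,v/3+160)
obs=[("top",t(47,95),(0,.2,.15)),("top",t(710,43),(0,-.2,.15)),("top",t(744,268),(-.14,-.2,.16)),("top",t(50,318),(-.14,.2,.16)),
("scene",s(28,270),(0,-.2,.15)),("scene",s(722,375),(0,.2,.15)),("scene",s(744,160),(-.14,.2,.16))]
def W(p,P):
    c,S=np.cos(p[2]),np.sin(p[2]); return np.array([p[0]+c*P[0]-S*P[1],p[1]+S*P[0]+c*P[1],P[2]])
def f(p): return np.concatenate([proj(n,W(p,P))-uv for n,uv,P in obs])
r=least_squares(f,[.5,0,0],loss='soft_l1'); print(r.x,np.degrees(r.x[2])); print(r.fun.reshape(-1,2).round(1))
p=r.x
def S(w): 
    c,s_=np.cos(p[2]),np.sin(p[2]); d=w[:2]-p[:2]; return np.round([1000*(c*d[0]+s_*d[1]),1000*(-s_*d[0]+c*d[1])],1)
for nm,n,uv,z in [("stopface front","top",t(228,68),.176),("stopface rear","top",t(234,170),.176),("stop left rear","top",t(210,175),.176),("stop left front","top",t(203,69),.176),("strip gap end","top",t(348,65),.166),("strip far end","top",t(659,42),.166),
 ("S stop rear top -y","scene",s(534,232),.176),("S stop rear +y","scene",s(561,234),.176),("S strip end -y","scene",s(78,254),.166),("S strip gap end","scene",s(393,297),.166),
 ("br wall right out","top",t(578,216),.182),("br wall left out","top",t(470,207),.182),("br left tip","top",t(478,131),.182),("br right tip","top",t(584,140),.182),
 ("Sbr rearleft","scene",s(222,118),.182),("Sbr rearright","scene",s(315,147),.182),("Sbr frontleft","scene",s(192,174),.182),("Sbr frontright","scene",s(296,212),.182),
 ("roller top","top",t(716,234),.178),("bush","top",t(75,130),.178)]:
    w=ray(n,uv,z); print(nm,w.round(4),S(w))
E
```

```text
[ 0.56501931 -0.01724437  0.07729882] 4.42889624359546
[[-2.6 -3. ]
 [-0.  -3.3]
 [ 0.8  0.5]
 [-2.1  1.3]
 [-3.7 -1.2]
 [-0.2  0.1]
 [-0.1 -0.7]]
stopface front [0.5548 0.0667 0.176 ] [-3.7 84.5]
stopface rear [0.4952 0.0623 0.176 ] [-63.5  84.7]
stop left rear [0.4923 0.0759 0.176 ] [-65.3  98.5]
stop left front [0.5542 0.0811 0.176 ] [-3.2 98.9]
strip gap end [ 0.5589 -0.0024  0.166 ] [-5.  15.3]
strip far end [ 0.572  -0.1824  0.166 ] [  -5.8 -165.2]
S stop rear top -y [0.501  0.0649 0.176 ] [-57.5  86.9]
S stop rear +y [0.4985 0.0798 0.176 ] [-58.8 101.9]
S strip end -y [ 0.5725 -0.1796  0.166 ] [  -5.1 -162.5]
S strip gap end [ 0.5554 -0.0019  0.166 ] [-8.4 16.1]
br wall right out [ 0.4683 -0.1298  0.182 ] [-105.1 -104.8]
br wall left out [ 0.4733 -0.0703  0.182 ] [-95.5 -45.9]
br left tip [ 0.5164 -0.0755  0.182 ] [-53.  -54.3]
br right tip [ 0.5112 -0.1344  0.182 ] [ -62.7 -112.6]
Sbr rearleft [ 0.4737 -0.1263  0.182 ] [ -99.5 -101.7]
Sbr rearright [ 0.4799 -0.0684  0.182 ] [-88.8 -44.4]
Sbr frontleft [ 0.5151 -0.1302  0.182 ] [ -58.5 -108.8]
Sbr frontright [ 0.525  -0.0658  0.182 ] [-43.7 -45.3]
roller top [ 0.4589 -0.2062  0.178 ] [-120.4 -180.2]
bush [0.5181 0.1537 0.178 ] [-33.6 174.1]
```

Call:
{"name": "carry_out", "arguments": {"increments": "0.5 0 0 -0.01 0 0 -10; 0.5 0 0 0 0 0 -10; 0.5 0 0 0 0 0 -10; 0.5 0 0 0 0 0 -10; 0.5 0 0 0 0 0 -10; 0.5 0 0 0 0 0 -10", "force": 8}}

```text
time_s: 1.75
tool_pos: [0.278, -0.5876, 0.3027]
tool_rot: [-180.0, 0.0, 87.3]
force: [0.3, 0.2, -0.3]
grip_width: 0.0445
```

Call:
{"name": "carry_out", "arguments": {"increments": "0.5 0.05 0.017 0 0 0 0; 0.5 0.05 0.017 0 0 0 0; 0.5 0.05 0.017 0 0 0 0; 0.5 0.05 0.017 0 0 0 0; 0.5 0.05 0.017 0 0 0 0; 0.5 0.05 0.017 0 0 0 0; 0.5 0.05 0.017 0 0 0 0; 0.5 0.05 0.017 0 0 0 0; 0.5 0.03 0.01 0 0 0 0; 0.5 0 0 0 0 0 0"}}

```text
time_s: 3.0
tool_pos: [0.449, -0.1521, 0.3029]
tool_rot: [179.8, 0.3, 87.3]
force: [0.8, 0.4, 0.2]
grip_width: 0.0437
```

```bash
cat >> h.py <<'E'
E
python3 - <<'E'
from cell import *
import cv2
o=get_obs()
print(o["tool_pos"],o["tool_rot"])
for n in ["wrist","top"]:
    p=read_camera(n); cv2.imwrite(f"pics/{n}1.png",p["img"])
    if n=="wrist": print(p["world_from_camera"])
E
```

```text
[ 0.44899744 -0.15211585  0.30293441] [179.76574378   0.29594032  87.30508019]
[[ 0.9989266  -0.04536762 -0.00935022  0.45248743]
 [-0.04621889 -0.96280005 -0.26623275 -0.07971147]
 [ 0.00307596  0.26637913 -0.96386342  0.39538972]
 [ 0.          0.          0.          1.        ]]
```

View pics/wrist1.png

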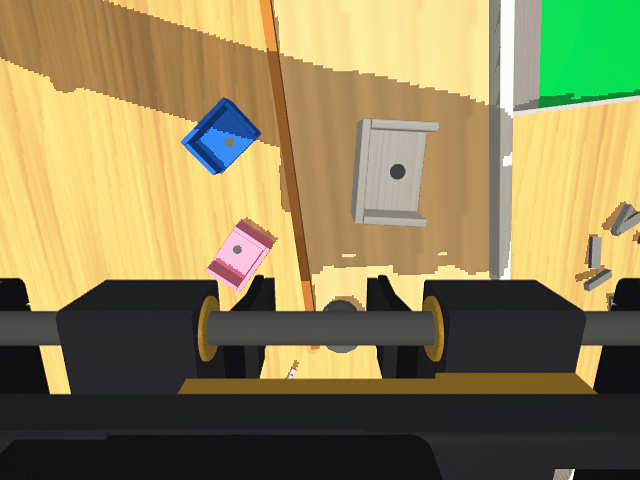

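```bash
python3 - <<'E'
import cv2
a=cv2.imread("pics/wrist1.png")[80:290,250:530]; cv2.imwrite("pics/wrist1c.png",cv2.resize(a,None,fx=2.8,fy=2.8,interpolation=cv2.INTER_CUBIC))
E
```

```text
(no output)
```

View pics/wrist1c.png

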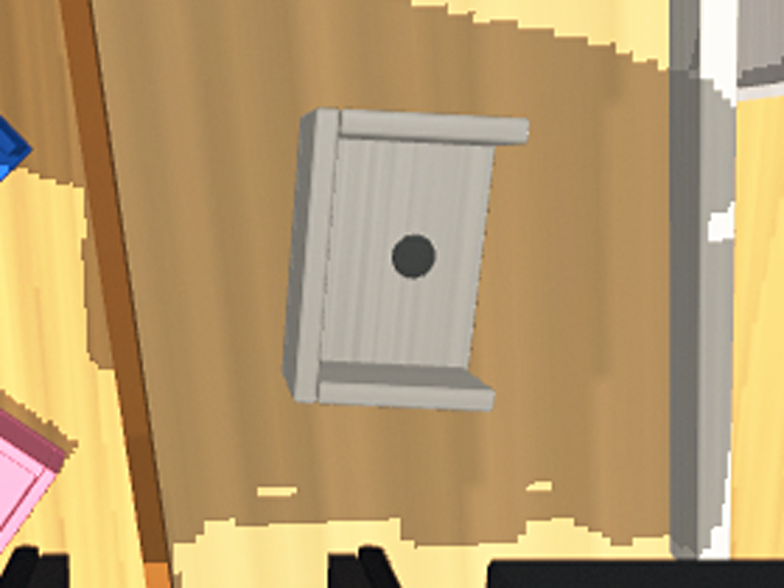

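```bash
python3 - <<'E'
from cell import *
from h import *
setc("wrist",read_camera("wrist"))
t=lambda u,v:(u/2.8+250,v/2.8+80)
for nm,u,v,z in [("wall out +y",316,109,.182),("wall out -y",295,401,.182),("wall in +y",341,111,.182),("wall in -y",320,400,.182),("tip+y",528,120,.182),("tip-y",494,409,.182),("strip bot",669,10,.15),("strip bot",671,530,.15),("strip top in",700,10,.166),("strip top in",699,540,.166),("strip top out",737,10,.166),("strip top out",733,540,.166),("lip in top?",88,0,.16),("lip in top?",166,560,.16),("hole",413,256,.155)]:
    print(nm,(1000*ray("wrist",t(u,v),z)[:2]).round(1))
print(get_obs()["time_s"])
E
```

```text
wall out +y [476.3 -73.4]
wall out -y [ 470.6 -132.1]
wall in +y [481.2 -74.1]
wall in -y [ 475.9 -132.1]
tip+y [518.  -77.6]
tip-y [ 512.8 -136. ]
strip bot [558.3 -55.2]
strip bot [ 567.5 -177.8]
strip top in [557.8 -57.3]
strip top in [ 566.8 -174.4]
strip top out [565.4 -57.7]
strip top out [ 574.8 -174.9]
lip in top? [431.1 -48.1]
lip in top? [ 440.1 -175.3]
hole [ 501.  -105.5]
3.15
```

Call:
{"name": "carry_out", "arguments": {"increments": "0.35 0.025 0.0125 0 0 0 2.6; 0.35 0.025 0.0125 0 0 0 0; 0.35 0 0 0 0 0 0; 0.35 0 0 0 0 0 0"}}

```text
time_s: 3.65
tool_pos: [0.4751, -0.1152, 0.3018]
tool_rot: [179.9, 0.4, 83.5]
force: [-0.7, 0.1, -0.4]
grip_width: 0.0305
```

Call:
{"name": "carry_out", "arguments": {"increments": "0.35 0.014 0 0 0 0 -1.5; 0.35 0 0 0.02 0 0 0; 0.35 0 0 0.02 0 0 0; 0.35 0 0 0.01 0 0 0; 0.35 0 0 0 0 0 0"}}

```text
time_s: 4.28
tool_pos: [0.4758, -0.1027, 0.2509]
tool_rot: [179.9, 0.5, 84.9]
force: [0.2, -0.0, -0.2]
grip_width: 0.0302
```

```bash
python3 - <<'E'
from cell import *
import cv2
p=read_camera("wrist"); cv2.imwrite("pics/wrist2.png",p["img"])
E
```

```text
(no output)
```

View pics/wrist2.png

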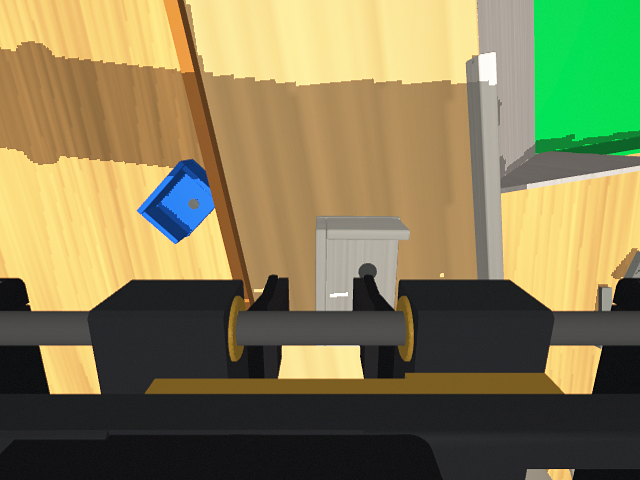

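Call:
{"name": "carry_out", "arguments": {"increments": "0.35 0 0 0.01 0 0 0; 0.35 0 0 0.01 0 0 0; 0.35 0 0 0 0 0 0", "force": 8}}

```text
time_s: 4.7
tool_pos: [0.4767, -0.1031, 0.2312]
tool_rot: [179.7, 0.5, 84.9]
force: [-0.5, 0.0, -0.5]
grip_width: 0.0303
```

Call:
{"name": "carry_out", "arguments": {"increments": "0 0 0 0 0 0 0; 0 0 0 0 0 0 0; 0 0 0 0 0 0 0; 0 0 0 0 0 0 0", "force": 6}}

```text
time_s: 5.2
tool_pos: [0.4771, -0.1032, 0.2317]
tool_rot: [179.7, 0.5, 84.9]
force: [-0.1, 0.3, -1.4]
grip_width: 0.0049
```

Call:
{"name": "carry_out", "arguments": {"increments": "0 0 0.008 0 0 0 -3; 0 0 0.008 0 0 0 -3; 0 0 0.008 0 0 0 -3; 0 0 0.006 0 0 0 -1; 0 0 0 0 0 0 0"}}

```text
time_s: 5.82
tool_pos: [0.5075, -0.1038, 0.2317]
tool_rot: [179.8, 0.6, 95.1]
force: [0.7, -0.6, -0.0]
grip_width: 0.0051
```

```bash
python3 - <<'E'
from cell import *
import cv2
p=read_camera("wrist"); cv2.imwrite("pics/wrist3.png",p["img"])
p=read_camera("scene"); cv2.imwrite("pics/s3.png",cv2.resize(p["img"][150:340,150:430],None,fx=2.5,fy=2.5))
o=get_obs();print(o["tool_pos"],o["tool_rot"],o["force"],o["grip_width"])
E
```

```text
[ 0.50713277 -0.10382453  0.23174137] [179.81797259   0.57957936  95.11617827] [-0.67096585  0.6255021   0.24277851] 0.005147247793475345
```

View pics/wrist3.png

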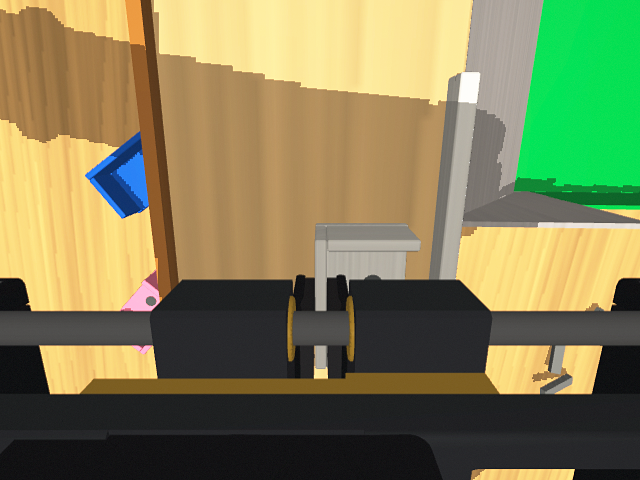

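View pics/s3.png

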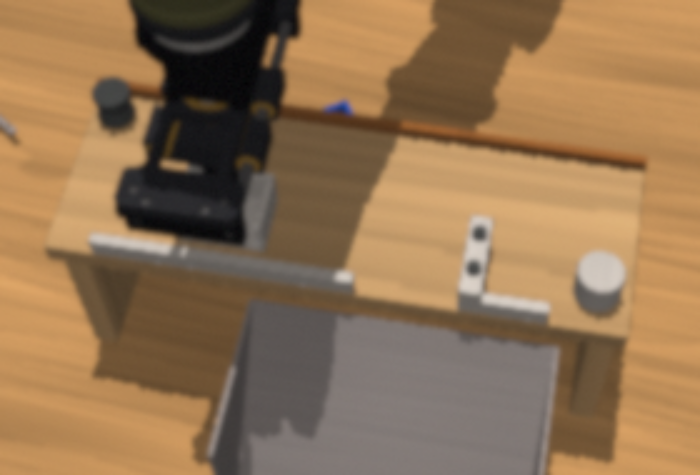

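Call:
{"name": "carry_out", "arguments": {"increments": "0 0.01 0.002 -0.0001 0 0 0.8; 0 0.025 0 -0.0003 0 0 0; 0 0.025 0 -0.0003 0 0 0; 0 0.025 0 -0.0003 0 0 0; 0 0.015 0 -0.0002 0 0 0; 0 0 0 0 0 0 0; 0 0 0 0 0 0 0"}}

```text
time_s: 6.8
tool_pos: [0.5002, 0.0006, 0.2318]
tool_rot: [179.9, 0.7, 94.0]
force: [-0.8, -0.9, -1.4]
grip_width: 0.005
```

```bash
cat > st.py <<'E'
from cell import *
import cv2,sys,numpy as np
from h import *
o=get_obs();print(o["time_s"],o["tool_pos"].round(4),o["tool_rot"].round(2),o["force"].round(2),o["grip_width"])
p=np.array([.5622,-.017]);a=np.radians(4.4);d=o["tool_pos"][:2]-p
print("stand",1000*(np.cos(a)*d[0]+np.sin(a)*d[1]),1000*(-np.sin(a)*d[0]+np.cos(a)*d[1]))
for n in sys.argv[2:]:
    q=read_camera(n); cv2.imwrite(f"pics/{n}{sys.argv[1]}.png",q["img"])
E
python3 st.py 4 wrist
```

```text
6.8 [0.5002 0.0006 0.2318] [179.85   0.65  94.02] [-0.81 -0.9  -1.39] 0.004997951763922863
stand -60.51502760077959 22.276527531495166
```

View pics/wrist4.png

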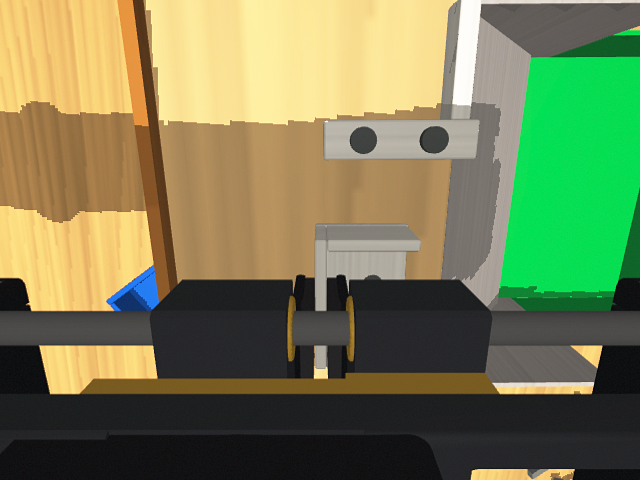

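```bash
python3 - <<'E'
from cell import *
from h import *
setc("wrist",read_camera("wrist"))
p=np.array([.5622,-.017]);a=np.radians(4.4)
for nm,u,v,z in [("stop l",324,159,.176),("stop r",477,158,.176),("stop l bottom?",324,159,.15),("br l",316,224,.182),("br r",408,224,.182),("br tip r",420,240,.182),("edge strip in bot",449,30,.15),("strip in",443,115,.15)]:
    w=ray("wrist",(u,v),z)[:2];d=w-p; print(nm,(1000*w).round(1),(1000*np.array([np.cos(a)*d[0]+np.sin(a)*d[1],-np.sin(a)*d[0]+np.cos(a)*d[1]])).round(1))
E
```

```text
stop l [497.6  65. ] [-58.1  86.8]
stop r [557.5  69.7] [ 2.  86.8]
stop l bottom? [498.   63.6] [-57.9  85.3]
br l [496.2  40.1] [-61.5  62. ]
br r [532.5  42.6] [-25.   61.7]
br tip r [538.2  36.4] [-19.9  55.1]
edge strip in bot [546.8 120.5] [ -4.8 138.3]
strip in [549.7  86.6] [ -4.5 104.2]
```

Call:
{"name": "carry_out", "arguments": {"increments": "0 0.012 0 -0.0001 0 0 -0.3; 0 0.012 0 -0.0001 0 0 0; 0 0.004 0 -0.0001 0 0 0; 0 0 0 0 0 0 0"}}

```text
time_s: 7.4
tool_pos: [0.4982, 0.0295, 0.2318]
tool_rot: [179.9, 0.6, 94.2]
force: [0.3, 0.6, -0.6]
grip_width: 0.005
```

```bash
python3 st.py 5 wrist
```

```text
7.4 [0.4982 0.0295 0.2318] [179.85   0.62  94.21] [ 0.34  0.56 -0.55] 0.004987379699012693
stand -60.209640734579565 51.24145568760881
```

View pics/wrist5.png

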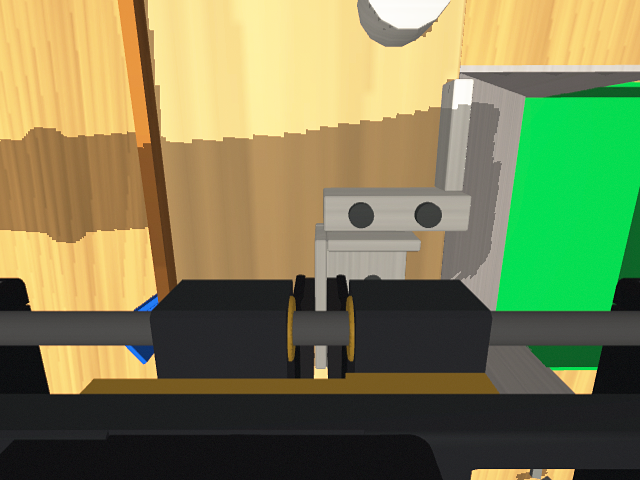

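Call:
{"name": "carry_out", "arguments": {"increments": "0 0.002 0 0 0 0 0; 0 0.001 0 0 0 0 0; 0 0 0 0 0 0 0"}}

```text
time_s: 7.82
tool_pos: [0.4981, 0.0315, 0.2318]
tool_rot: [179.9, 0.7, 94.1]
force: [0.3, -0.5, -1.6]
grip_width: 0.0047
```

Call:
{"name": "carry_out", "arguments": {"increments": "0 0.002 0 0 0 0 0; 0 0.001 0 0 0 0 0; 0 0 0 0 0 0 0"}}

```text
time_s: 8.2
tool_pos: [0.498, 0.0318, 0.2318]
tool_rot: [179.9, 0.9, 94.0]
force: [0.4, 0.1, -0.2]
grip_width: 0.0052
```

Call:
{"name": "carry_out", "arguments": {"increments": "0 0.003 0 0 0 0 0; 0 0.003 0 0 0 0 0"}}

```text
time_s: 8.45
tool_pos: [0.4979, 0.0334, 0.2317]
tool_rot: [179.9, 1.3, 93.8]
force: [0.6, -6.9, 0.2]
grip_width: 0.0051
```

```bash
python3 st.py 6 wrist; python3 st.py 6b scene; python3 -c "
import cv2
a=cv2.imread('pics/wrist6.png')[170:300,280:500]; cv2.imwrite('pics/wrist6c.png',cv2.resize(a,None,fx=3.5,fy=3.5))"
```

```text
8.45 [0.4979 0.0334 0.2317] [179.9    1.26  93.8 ] [ 0.62 -6.91  0.25] 0.00508030253928945
stand -60.29083097416718 55.19278402883925
8.5 [0.4978 0.0335 0.2317] [179.9    1.27  93.8 ] [-0.02 -7.29 -0.11] 0.005066724900000821
stand -60.320361786619365 55.30214529048071
```

View pics/wrist6c.png

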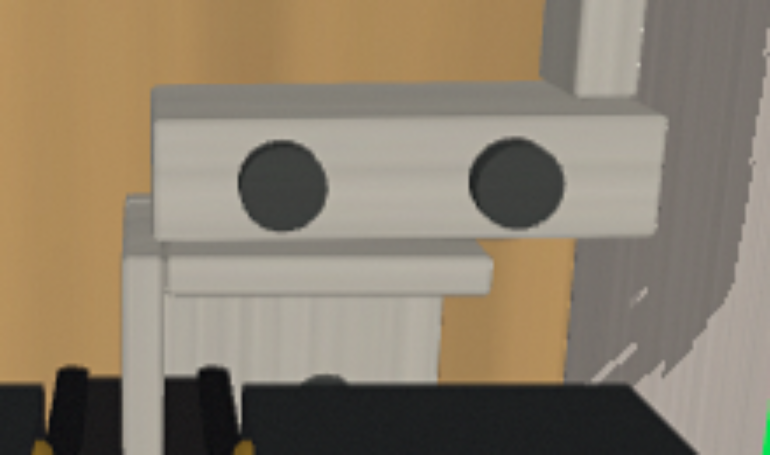

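Call:
{"name": "carry_out", "arguments": {"increments": "0 0 0 0 0 0 0; 0 0 0 0 0 0 0"}}

```text
time_s: 8.8
tool_pos: [0.4978, 0.0334, 0.2317]
tool_rot: [179.9, 1.3, 93.8]
force: [0.4, -3.7, -0.3]
grip_width: 0.0048
```

Call:
{"name": "carry_out", "arguments": {"increments": "0 0 0.006 0 0 0 -0.5; 0 0 0.008 0 0 0 0; 0 0 0.008 0 0 0 0; 0 0 0 0 0 0 0"}}

```text
time_s: 9.3
tool_pos: [0.5211, 0.0351, 0.2317]
tool_rot: [180.0, 1.3, 94.3]
force: [0.5, -3.7, 0.8]
grip_width: 0.0052
```

```bash
python3 st.py 7 wrist;  python3 -c "
import cv2
a=cv2.imread('pics/wrist7.png')[150:300,250:530]; cv2.imwrite('pics/wrist7c.png',cv2.resize(a,None,fx=2.8,fy=2.8))"
```

```text
9.3 [0.5211 0.0351 0.2317] [179.99   1.26  94.33] [ 0.48 -3.7   0.76] 0.005219013805255499
stand -36.95060647309944 55.13448137332133
```

View pics/wrist7c.png

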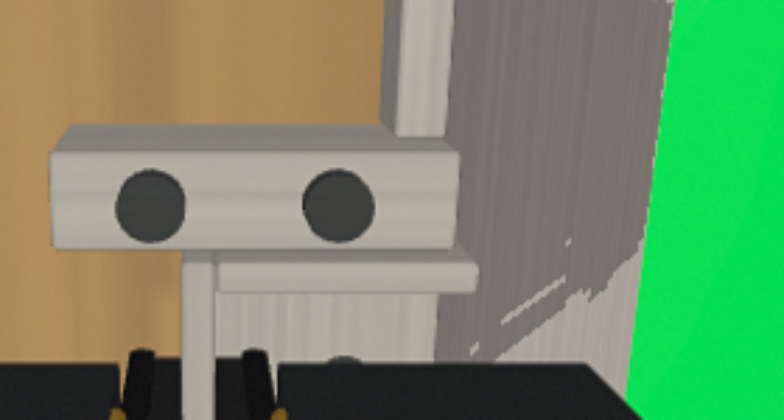

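Call:
{"name": "carry_out", "arguments": {"increments": "0 0 0.007 0 0 0 0; 0 0 0.007 0 0 0 0; 0 0 0.002 0 0 0 0; 0 0 0 0 0 0 0"}}

```text
time_s: 9.85
tool_pos: [0.5372, 0.0364, 0.2316]
tool_rot: [-179.9, 1.3, 94.3]
force: [-1.7, -4.0, 2.5]
grip_width: 0.0045
```

```bash
python3 st.py 8
```

```text
9.85 [0.5372 0.0364 0.2316] [-179.88    1.27   94.33] [-1.7  -3.97  2.52] 0.0044700367173011206
stand -20.806434076784367 55.18664963351669
```

Call:
{"name": "carry_out", "arguments": {"increments": "0.35 -0.0005 0 0 0 0 0; 0.35 0 0 0 0 0 0; 0.35 0 0 -0.015 0 0 0; 0.35 0 0 -0.015 0 0 0; 0.35 0 0 -0.01 0 0 0; 0.35 0 0 0 0 0 0"}}

```text
time_s: 10.6
tool_pos: [0.5386, 0.0404, 0.2761]
tool_rot: [179.7, 1.0, 94.5]
force: [0.1, 0.1, -0.1]
grip_width: 0.0305
```

```bash
python3 st.py 9 wrist scene
```

```text
10.6 [0.5386 0.0404 0.2761] [179.73   1.03  94.49] [ 0.12  0.14 -0.14] 0.03045700712126814
stand -19.124871773604312 59.0850385321402
```

View pics/wrist9.png

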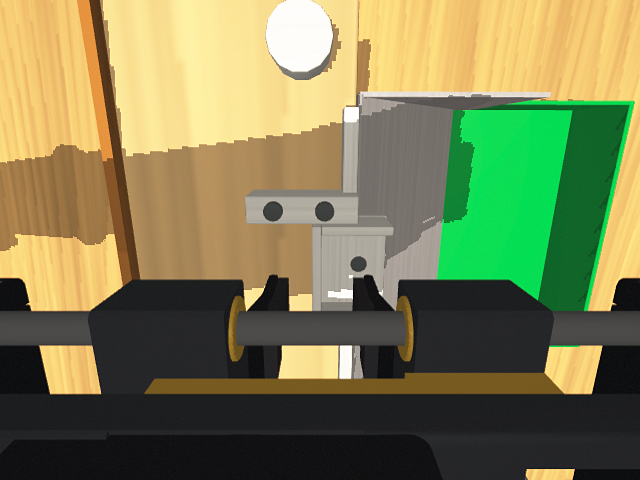

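Call:
{"name": "carry_out", "arguments": {"increments": "0 -0.002 -0.012 0 0 1 0; 0 -0.002 -0.014 0 0 0 0; 0 0 -0.005 0 0 0 0; 0 0 0 0 0 0 0; 0 0 0 0 0 0 0"}}

```text
time_s: 11.32
tool_pos: [0.5062, 0.0336, 0.2728]
tool_rot: [-180.0, -0.1, 94.5]
force: [0.5, -1.0, -0.6]
grip_width: 0.0004
```

```bash
python3 st.py 10 wrist
```

```text
11.325 [0.5062 0.0336 0.2728] [-1.7999e+02 -8.0000e-02  9.4490e+01] [ 0.5  -1.04 -0.61] 0.00043715120855272147
stand -51.97143051833091 54.716974610331796
```

View pics/wrist10.png

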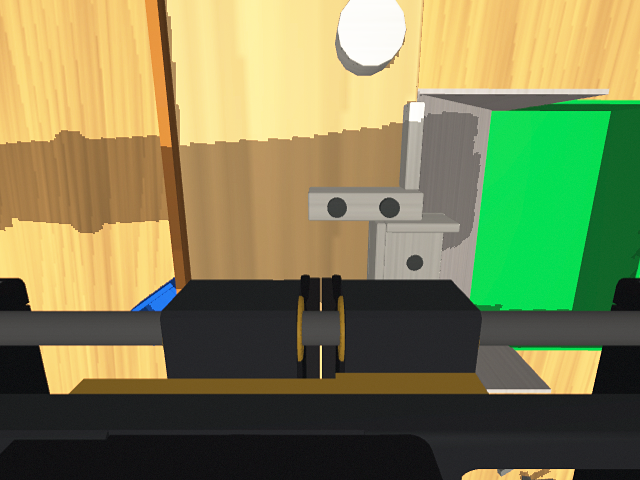

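Call:
{"name": "carry_out", "arguments": {"increments": "0 0.001 0 0.016 0 0 0; 0 0 0 0.016 0 0 0; 0 0 0 0.008 0 0 0; 0 0 0 0 0 0 0"}}

```text
time_s: 11.88
tool_pos: [0.5058, 0.0351, 0.2286]
tool_rot: [-179.9, -0.2, 94.5]
force: [0.1, 0.8, 0.1]
grip_width: 0.0006
```

```bash
python3 st.py 11 wrist
```

```text
11.875 [0.5058 0.0351 0.2286] [-1.7986e+02 -1.6000e-01  9.4530e+01] [0.08 0.81 0.1 ] 0.0005821417820990464
stand -52.22288149530638 56.25845831664166
```

View pics/wrist11.png

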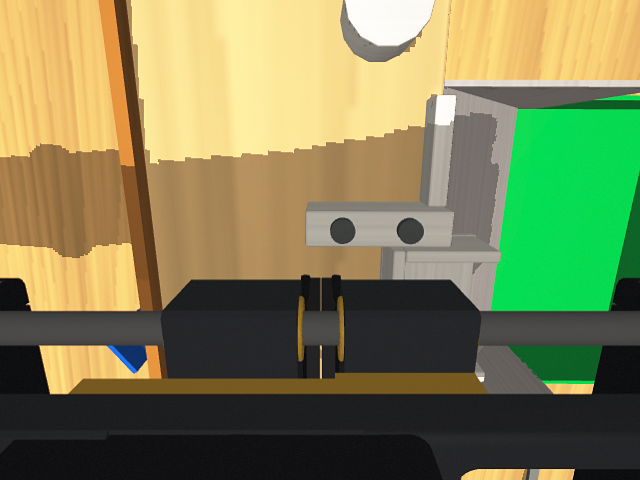

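Call:
{"name": "carry_out", "arguments": {"increments": "0 0 0.008 0 0 0 0; 0 0 0.005 0 0 0 0; 0 0 0.004 0 0 0 0; 0 0 0.004 0 0 0 0; 0 0 0 0 0 0 0"}}

```text
time_s: 12.55
tool_pos: [0.5296, 0.0368, 0.2303]
tool_rot: [180.0, -0.2, 94.5]
force: [-0.1, 0.5, -0.6]
grip_width: 0.0005
```

```bash
python3 st.py 12 wrist
```

```text
12.55 [0.5296 0.0368 0.2303] [ 1.7996e+02 -1.5000e-01  9.4500e+01] [-0.09  0.49 -0.64] 0.0004565136566840964
stand -28.381240134554563 56.141178590270016
```

View pics/wrist12.png

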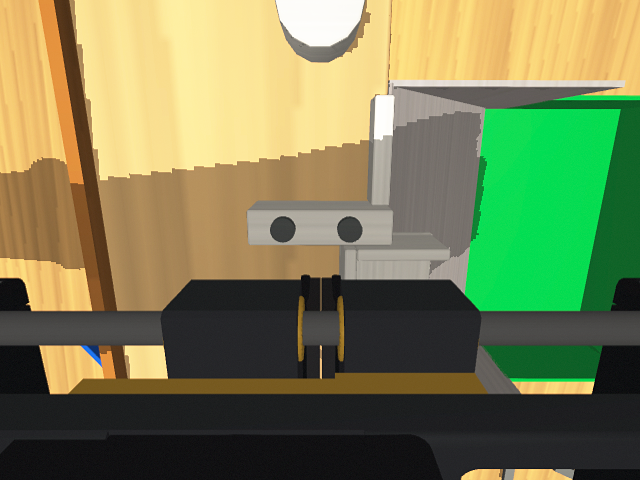

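Call:
{"name": "carry_out", "arguments": {"increments": "0 0 0.004 0 0 0 0; 0 0 0.004 0 0 0 0; 0 0 0.003 0 0 0 0; 0 0 0 0 0 0 0"}}

```text
time_s: 13.1
tool_pos: [0.5412, 0.0377, 0.2303]
tool_rot: [179.9, -0.1, 94.5]
force: [-0.3, 0.7, 0.4]
grip_width: 0.0005
```

```bash
python3 st.py 13 wrist
```

```text
13.1 [0.5412 0.0377 0.2303] [ 1.7995e+02 -1.3000e-01  9.4500e+01] [-0.29  0.67  0.38] 0.0005204009007240454
stand -16.782488852511136 56.144977813112895
```

View pics/wrist13.png

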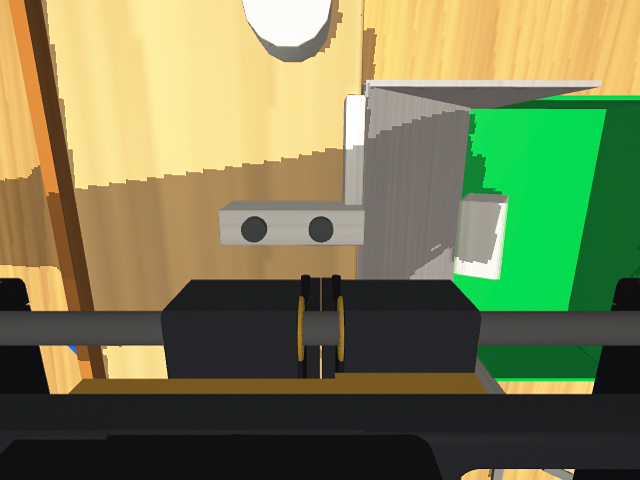

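Picture: the bracket has dropped and slid to the tray (about px 483,235). I'll retreat upward and check.

Call:
{"name": "carry_out", "arguments": {"increments": "0 0 0 -0.03 0 0 0; 0 0 -0.02 -0.03 0 0 0; 0 -0.03 -0.03 -0.03 0 0 0; 0 -0.04 -0.02 -0.02 0 0 0; 0 -0.04 0 0 0 0 0; 0 0 0 0 0 0 0; 0 0 0 0 0 0 0; 0 0 0 0 0 0 0; 0 0 0 0 0 0 0"}}

```text
time_s: 14.28
tool_pos: [0.4778, -0.0774, 0.3432]
tool_rot: [180.0, -0.1, 94.9]
force: [-0.1, 0.1, 0.3]
grip_width: 0.0001
```

```bash
python3 st.py 14 scene top; python3 -c "
import cv2
a=cv2.imread('pics/scene14.png')[150:450,150:430]; cv2.imwrite('pics/s14c.png',cv2.resize(a,None,fx=2,fy=2))"
```

```text
14.275 [ 0.4778 -0.0774  0.3432] [ 1.7998e+02 -9.0000e-02  9.4860e+01] [-0.09  0.11  0.32] 0.00012983466409851148
stand -88.8287211633312 -53.738936666993936
```

View pics/s14c.png

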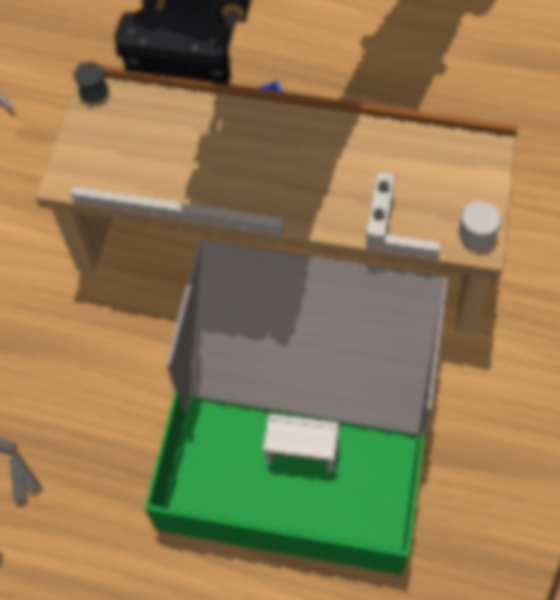

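View pics/top14.png

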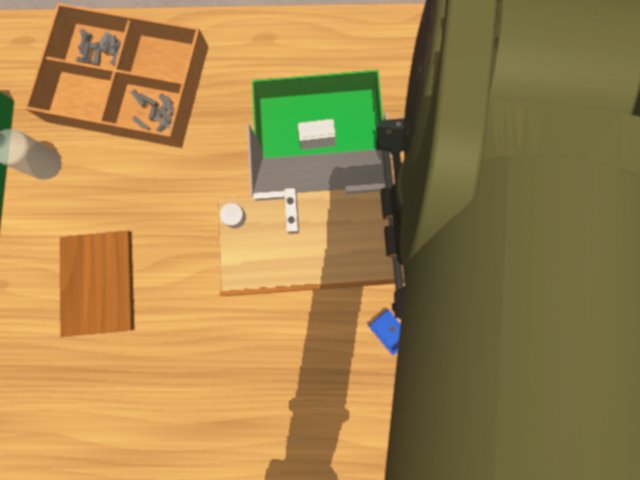

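The scene view shows the bracket lying in the green tray. The roller and bush stand where they were, and the gripper is clear.

```bash
python3 -c "
from cell import *
print(sign_off())"
```

```text
the job is handed in; nothing more can be done
None
```

The bracket is in the catch tray, and I handed the job in at about 14.3 s of the 58 s allowed.

- **Slide to the stop:** I gripped the bracket's rear wall lightly (6 N) and turned it square to the guide strip. I then slid it along the ledge at constant height until it touched the stop. Contact peaked at about 7 N, and I eased it to about 4 N.
- **Through the gap:** I slid it along the stop face until it was partly over the edge and released it there. A push from behind with closed fingers then tipped it into the chute.
- **Last checks:** The pictures show the bracket in the green tray, tipped over rather than upright. The bush and roller stand where they were by eye in the last scene picture. The arm is raised clear, with about 0 N on the wrist.
- **Disagreements:** At the start, the scene and top cameras placed the bracket 4–6 mm apart. I used the closer wrist view instead and found the stop by touch, roughly at y = 86 mm on the stand. While pressing on the stop, the tool tilted up to 1.3 degrees. I left that until the bracket was released, and it still looked square to the stop.

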